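# Load the label dispenser through the top half of its split door

### The job

Load the small label dispenser: slide back the bolt of the top half of its split front door and swing that top half wide open, at least about square to the front, while the bottom half stays bolted and shut. Then set the label roll from the yellow tray upright over the spindle inside, all the way down, let go, and leave the top half standing wide open. Do not shift the timer, the tape roll or the marker.

Things in the scene. Friction and masses are not known exactly. Their poses are not given: they have to be found in the camera images.
- dispenser: Fixed grey cabinet, 130 deep (x) x 200 wide (y) x 150 mm high, open top, 10 mm walls; origin under its centre, x to the back, y to its left, z up. Its front (-x) is a white split door, outer face at x = -65: bottom half 10 to 83 mm high, top half 92 to 150 mm, both hinged at the -y side, opening outward. A shelf (top at 90 mm) behind the top half carries a steel spindle.
- door_hinge (a point): Point on the vertical hinge line of the door, at (-66, -89) mm of the dispenser, at the handle's height of 135 mm.
- top_leaf (a joint): Top half's opening in rad: 0 shut; its free (+y) side swings out to the front, counter-clockwise from above; stop at 2.2. Light (0.12 N m friction), stays where left. Held shut by its bolt. A 26 mm wide steel arm reaches 75 mm inward from its top edge over the spindle (150 to 154 mm high): nothing can go on the spindle while it is shut.
- top_handle (a point): Middle of the bar of the top half's bow handle: level 10 mm round bar parallel to the leaf, 70 mm long, 135 mm high, 134 mm from the hinge line along the leaf and 48 mm in front of its face: clear gap 43 mm between bar and face, 60 mm between the two legs. Open above: a fingertip can go down behind the bar. Moves with the leaf.
- top_bolt (a joint): Draw of the top half's bolt in m: 0 to 0.006 (shot, its end in the keeper on the cabinet's +y wall) at the start, 0.028 fully drawn; 0.02 or more frees the leaf. It slides along the leaf towards the hinge side (-y of the dispenser when shut), needs about 2 N and stays where it is left.
- top_knob (a point): Centre of the 18 mm ball on the upright 10 mm stem of the top bolt, 197 mm high; with the bolt at 0 at (-40, 47) mm of the dispenser. The stem rises from the bolt rod on a ledge behind the leaf's top edge (ledge top 154, rod and guides up to 166, keeper up to 172 mm high). Push it sideways towards the hinge side. Moves with bolt and leaf.
- bottom_leaf (a joint): Opening angle of the bottom half in rad, 0 shut. Must stay shut.
- bottom_bolt (a joint): Draw of the bottom half's bolt in m, on the front face of the bottom half at height 52 mm, short knob pointing forward to 26 mm in front of the face; 0 shot. Must stay shot.
- spindle_foot (a point): Where a roll comes to rest: centre of a flat 48 mm steel disc on the shelf, its top 92 mm above the table, at (-5, 0) mm of the dispenser. From it rises the spindle, an upright pin 16 mm in diameter, 38 mm high above this point, tip tapered to 10 mm. From its axis: 90 mm clear to each side wall, 60 mm to the back wall, all 150 mm high.
- label_roll: Loose roll of blank paper labels, 54 mm diameter, on a brown cardboard core that stands out 2 mm at both ends, 54 mm high in all, bore 24 mm right through; about 0.12 kg; origin at the centre of its underside, z along its bore. Stands upright in the yellow tray left of the dispenser: tray floor 8 mm above the table, walls 85 mm high, at least 60 mm away from the roll's axis.
- timer: Small white kitchen timer, 70x66x21 mm, flat on the table; origin under its centre. To be left alone.
- tape_roll: Roll of beige adhesive tape, 103x101x25 mm, flat on the table; origin under its centre. To be left alone.
- marker: Black and white marker pen, 17x135x16 mm, lying on the table; origin under its centre. To be left alone.
Mind the look-alikes: they are no part of the job. What is shaped like the label_roll but blue or purple is not meant.

How it is judged (in metres and radians):
On the way, in this order (a step that is already met when the one before it is completed fails the run):
1. the top half's bolt is drawn back (value of joint top_bolt above 0.02 m), for 0.1 s.
2. the top half stands wide open (80 degrees or more) with the bottom half shut and bolted (value of joint top_leaf above 1.4 rad and value of joint bottom_leaf below 0.04 rad), for 0.2 s.
At the end, for the whole second after the job is handed in: Label roll released, at rest and upright (within 4.5 degrees) on the spindle, underside within 4 mm of the foot's height, axis within 8 mm; top half open 1.4 rad (80 degrees) or more; bottom half shut (under 0.04 rad), its bolt drawn less than 6 mm (all of step 2 and horizontal distance between label_roll and spindle_foot below 0.008 m and z of label_roll in the frame of spindle_foot between -0.004 and 0.004 m and angle between label_roll's own z axis and vertical below 0.08 rad and linear speed of label_roll below 0.02 m/s and value of joint bottom_bolt below 0.006 m); the robot touches nothing.
It fails at once if the bottom half is opened or its bolt drawn (value of joint bottom_leaf above 0.06 rad or value of joint bottom_bolt above 0.01 m).
It fails at once if the timer, the tape roll or the marker is shifted by more than 30 mm (distance of any of timer, tape_roll, marker from where it was at the start of the episode above 0.03 m).
It also fails if it takes over 70 s, if anything falls off the work surface, if the arm or the gripper's body presses on something with over 40 N, if the wrist force passes 120 N, or if a joint passes its speed limit or range.

### The arm

A 6-joint arm with a two-finger parallel gripper is mounted at the origin on a cart in front of the work surface, level with it; the furniture and walls round the work are solid. World frame = base frame: x ahead of the robot, y to its left, z up, the work surface at z = 0. Lengths are in mm, angles in rad, forces in N, time in s.
With the tool pointing down it reaches from about 400 to 925 mm from the base axis. Payload 12.5 kg.
Tool frame: the origin (TCP) lies on the front face of the gripper's body, between the roots of the fingers; the fingertips stand 78 mm ahead of it and the grasp point (between the pads) lies 59 mm ahead of it (env.nose_length is the distance from the TCP to the fingertips, in mm); z points along the fingers, y is the line along which they close (so a half turn about z gives the same grasp; the last joint's range is limited). The gripper opens to 95 mm and grips with 3 to 60 N. Pads are 20 mm wide; open, the fingers measure 119 mm over their backs; the gripper's body (75 mm by 180 mm) begins 59 mm behind the grasp point.
Start: joints at [-1.404, 0.491, 1.559, -0, 1.092, -0.106], TCP at [168.414, -601.892, 292.261] pointing down, gripper open.
Joint ranges: [-3.1, 3.1], [-0.84, 2.19], [0.05, 2.79], [-1.13, 4.28], [0.06, 2.93], [-2.69, 2.69]. Speed limits (rad/s): [2.22, 2.22, 2.79, 3.14, 3.14, 3.14].

### API

Orientations are given as [roll, pitch, yaw] about the fixed x, y, z axes, in that order (R = Rz(yaw) Ry(pitch) Rx(roll)).
In Python, from cell import env gives the robot as it stands.
- The arm moves only by the tool jog_arm, never from a script. Its argument "motion" is a list of rows, each a list of 7 numbers: the turn, a rotation vector about the tool's x, y, z in degrees, then the shift along the tool's x, y, z in mm, then the finger opening in mm, from 0 to 95.1. In form: [[wx, wy, wz, x, y, z, hand], ...]. A call has 1 to 10 rows; each row shifts and turns the commanded pose from where the row before left it, along the tool's axes as they then stand; what a row does not reach is not made up. A row lasts 1/8 s, in which the tool goes at most 62.5 mm and 10.7 degrees, less where a joint would pass 70% of its speed; a pose out of reach is approached as far as the arm can. A call is refused whole if a number of a shift passes 62.5 or a number of a turn 10.7, either way. A call with a gripper value outside its range is refused whole. The fingers move at their own pace and stop on an object; the grip force is fixed at half the most. Time passes only in rows, so rows that do not move let the fingers close. It gives the time, the measured TCP pose, the force, the opening and the grip force at its end, in the units of the state.
- env.state(): the state, without advancing time (a new reading comes with each control period).
- env.read_camera(name): name is "scene" or "top" or "wrist"; returns a dict with "color" (384x512x3 uint8, red, green, blue), "z_map" (384x512 float32, mm along the optical axis (not along the pixel's ray), 0 where there is no reading), "camera_matrix" (3x3 intrinsics, pixels), "world_to_cam" (4x4, takes a point from world to camera coordinates). Camera axes: x right, y up, looking along -z (the intrinsics and any distortion apply to the point x, -y, -z); pixel columns grow to the right and rows downward; lengths in mm; the calibration is good to about 2 mm. A picture is of the moment at which its call begins.
- env.job_done(): hands the job in; it is judged then, once.
Trained networks look in the newest picture that a camera, given by its name, has taken for a name from the list of things; names that differ only in an ending like _2 or _b are one class to them, and where a whole thing is asked for, a point or a joint stands for the part that bears it (a point fixed in the world has none). Each returns a list of dicts, best first, with "score" (0 to 1); they miss things now and then, are a little off and sometimes report something else, mostly with a low value. They report only what shows in the picture. A call takes as long as a camera call. They do not tell look-alikes from the thing itself.
- env.recognise(camera, thing): "location" ([column, row] in pixels, amid what is visible of it).
The state is a dict: "t": time; "joints": joint angles; "qvel": joint speeds; "tau": joint torques, N m; "eef_pos": TCP position; "tcp_rot": TCP orientation; "ft_force": force on the tool from outside, world axes, zero at the start; "moment": the same for the moment, N m; "opening": opening from 0.0 (shut) to 1.0 (fully open); "grip_force": force on a finger pad.
Only numpy, scipy, OpenCV 4.12 (cv2) and the standard library are available. Lean on these libraries where they do the work, as an engineer would, in place of code of your own. Each camera call takes 0.05 s, during which the arm holds its last target. There are 200 camera calls.

## Working session

There is one attempt and no reset: what is moved stays moved. The work goes in short steps, Python scripts to look and compute and a tool call to move; the robot and the scene stay as the last step left them, time stands still between calls to the robot, and variables do not carry over. Pictures are saved under pics/ and viewed, at most 10 in all, crops included, and the job is handed in when it is done.

Besides the shell and the picture viewer there is one more tool, called after "Emit:" as name(argument=value, ...) on one line, values as JSON. jog_arm: Moves the arm, as the interface text tells. Its arguments: {"type":"object","properties":{"motion":{"type":"array"}},"required":["motion"]}

```bash
mkdir -p pics; cat > h.py <<'E'
import numpy as np, cv2
from cell import env
from scipy.spatial.transform import Rotation as R
def shot(n,name):
    c=env.read_camera(n); cv2.imwrite(f'pics/{name}.png',c['color'][:,:,::-1]); return c
def pt(c,u,v,z=None):
    # pixel->world; z_map depth
    K=c['camera_matrix']; d=c['z_map'][int(round(v)),int(round(u))]
    p=np.linalg.inv(K)@[u,v,1]; M=np.linalg.inv(c['world_to_cam'])
    o=M[:3,3]; r=M[:3,:3]@np.array([p[0],-p[1],-1])
    if z is not None: return o+r*(z-o[2])/r[2]
    return o+r*d
def cloud(c):
    h,w=c['z_map'].shape; u,v=np.meshgrid(np.arange(w),np.arange(h))
    K=c['camera_matrix']; M=np.linalg.inv(c['world_to_cam'])
    p=np.stack([u,v,np.ones_like(u)],-1)@np.linalg.inv(K).T
    r=np.stack([p[...,0],-p[...,1],-np.ones((h,w))],-1)*c['z_map'][...,None]
    return r@M[:3,:3].T+M[:3,3]
def proj(c,P):
    q=c['world_to_cam']@np.append(P,1); k=c['camera_matrix']@[q[0],-q[1],-q[2]]; return k[:2]/k[2]
E
python3 - <<'E'
from h import *
np.set_printoptions(precision=1,suppress=True)
ims=[]
for n in ('scene','top'):
    c=shot(n,n+'0')
    for t in 'dispenser top_handle top_knob label_roll spindle_foot timer tape_roll marker'.split():
        for r in env.recognise(n,t)[:4]:
            u,v=r['location']; print(n,t,round(r['score'],2),np.array([u,v]),pt(c,u,v))
print(env.state())
a=[cv2.imread(f'pics/{n}0.png') for n in ('scene','top')]
E
```

```text
scene dispenser 0.59 [284.9 163.2] [ 569.6 -209.6  162. ]
scene top_handle 0.91 [293.6 165.2] [ 556.5 -241.3  147.1]
scene top_knob 0.59 [285.7 165.5] [ 564.7 -210.   154.2]
scene label_roll 0.82 [150.7 256.8] [542.4 360.1  38.9]
scene label_roll 0.78 [160.1 285.8] [406.5 389.4  56.3]
scene label_roll 0.62 [131.8 282. ] [469.2 454.8  55.2]
scene label_roll 0.51 [285.8 162. ] [ 578.2 -220.8  157.1]
scene spindle_foot 0.88 [285.7 163. ] [ 571.1 -214.6  159.7]
scene marker 0.63 [191.  228.1] [564.1 196.   59.7]
scene marker 0.36 [285.3 162.7] [ 569.8 -211.5  163.4]
top dispenser 0.85 [332.4 164.3] [ 607.  -293.1  153.5]
top top_handle 0.72 [325.8 177.1] [ 565.7 -271.9  157.4]
top label_roll 0.78 [110.1 198.5] [489.2 437.   47. ]
top label_roll 0.68 [134.3 187.6] [530.9 368.8  -2.8]
top label_roll 0.55 [332.5 165.3] [ 604.  -293.6  152.7]
top label_roll 0.54 [187.1 173.4] [578.4 176.7  59.2]
top spindle_foot 0.64 [328.3 168.2] [ 594.5 -280.5  152.4]
top timer 0.92 [331.2 226.4] [ 409.  -318.9   16.7]
top tape_roll 0.77 [382.  215.5] [ 450.  -498.2    2.9]
top marker 0.42 [373.3 176.9] [ 582.5 -461.8   21.4]
{'t': 0.9, 'joints': array([-1.4,  0.5,  1.6,  0. ,  1.1, -0.1]), 'qvel': array([-0.,  0., -0., -0., -0.,  0.]), 'tau': array([  0. , -61.2, -25.8,   0.1,   0. ,  -0. ]), 'eef_pos': array([ 168.4, -601.9,  292.3]), 'tcp_rot': array([ 3.1, -0. ,  0.3]), 'ft_force': array([-0. ,  0.4,  0.5]), 'moment': array([ 0., -0.,  0.]), 'grip_force': 0.0, 'opening': 0.9998848776330385}
```

View pics/scene0.png

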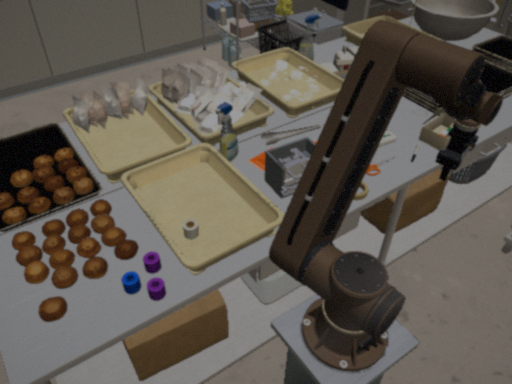

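View pics/top0.png

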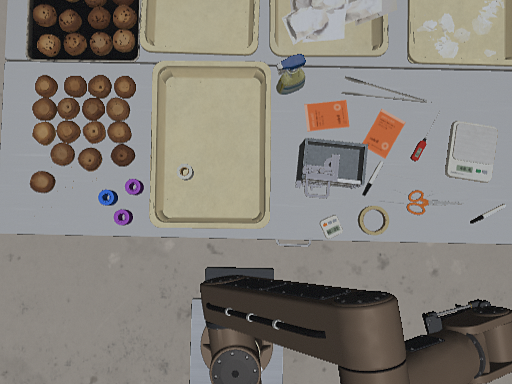

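The pictures show the label roll (white, brown core) in the yellow tray at top pixel (187,173) and the dispenser at (332,165). The timer is at (331,226), the tape at (374,219) and the marker at (372,178). Next I'll get a rough dispenser pose from the depth image and then move the wrist camera there.

```bash
cat >> h.py <<'E'
def rel(target,yaw=None,s=None):
    """tool-frame shift to world target (tool-down), and turn about tool z in deg to reach world yaw of tool x"""
    s=s or env.state(); Rm=R.from_euler('xyz',s['tcp_rot']).as_matrix()
    d=Rm.T@(np.array(target)-s['eef_pos']); cur=np.arctan2(Rm[1,0],Rm[0,0])
    print('shift',d.round(1),'rows>=',np.linalg.norm(d)/62.5,'curyaw',np.degrees(cur).round(2), 'wz', None if yaw is None else -np.degrees(yaw-cur).round(2))
E
python3 - <<'E'
from h import *
np.set_printoptions(precision=1,suppress=True)
c=env.read_camera('top'); P=cloud(c)
m=(P[...,2]>140)&(P[...,2]<160)&(P[...,0]>480)&(P[...,0]<720)&(P[...,1]<-150)&(P[...,1]>-430)
q=P[m]; print(m.sum(),q.min(0),q.max(0)); print(cv2.minAreaRect(q[:,:2].astype(np.float32)))
print(pt(c,187,173),c['camera_matrix'])
w=env.read_camera('wrist'); print(w['camera_matrix'],np.linalg.inv(w['world_to_cam']))
print(env.state()['tcp_rot'])
rel([440,-300,420],0)
E
```

```text
1109 [ 503.4 -404.5  140. ] [ 690.2 -194.9  160. ]
((591.759033203125, -297.8555908203125), (201.2892303466797, 184.9268798828125), 85.2987060546875)
[579.6 176.9  60.8] [[432.2   0.  242.6]
 [  0.  432.2 194.2]
 [  0.    0.    1. ]]
[[305.5   0.  257.7]
 [  0.  305.5 189.2]
 [  0.    0.    1. ]] [[   0.3    0.9    0.3  249.9]
 [  -1.     0.3    0.1 -578.9]
 [  -0.    -0.3    1.   384.8]
 [   0.     0.     0.     1. ]]
[ 3.1 -0.   0.3]
shift [ 342.9 -217.5 -127.8] rows>= 6.811061121856196 curyaw 15.63 wz 15.63
```

Emit:
jog_arm(motion=[[0, 0, 7.8, 0, 0, -60, 95], [0, 0, 7.8, 0, 0, -60, 95], [0, 0, 0, 49, -39, 0, 95], [0, 0, 0, 49, -39, 0, 95], [0, 0, 0, 49, -39, 0, 95], [0, 0, 0, 49, -39, 0, 95], [0, 0, 0, 49, -39, 0, 95], [0, 0, 0, 49, -39, 0, 95], [0, 0, 0, 49, -39, 0, 95], [0, 0, 0, 49, -39, 0, 95]])

```text
t: 2.25
eef_pos: [560.9, -288.8, 412.4]
tcp_rot: [3.141, -0.0, 0.001]
ft_force: [-0.0, -0.5, 0.1]
opening: 0.999
grip_force: 0.0
```

```bash
python3 - <<'E'
from h import *
np.set_printoptions(precision=1,suppress=True)
s=env.state(); print(s['eef_pos'],s['tcp_rot'],s['t'])
c=shot('wrist','w1'); 
import pickle; pickle.dump(c,open('w1.pkl','wb'))
for t in 'top_handle top_knob spindle_foot label_roll timer marker'.split():
    for r in env.recognise('wrist',t)[:2]:
        u,v=r['location']; print(t,round(r['score'],2),np.array([u,v]),pt(c,u,v))
P=cloud(c)
m=(P[...,2]>144)&(P[...,2]<156)&(P[...,0]>480)&(P[...,0]<720)&(P[...,1]<-150)&(P[...,1]>-430)
q=P[m]; print(m.sum(),q.min(0),q.max(0)); print(cv2.minAreaRect(q[:,:2].astype(np.float32)))
E
```

```text
[ 560.9 -288.8  412.4] [ 3.1 -0.   0. ] 2.25
top_handle 0.85 [251.2 159.3] [ 573.1 -281.1  155.3]
top_knob 0.73 [221.8 153. ] [ 589.1 -252.6  201.8]
top_knob 0.61 [368.2 126.4] [ 597.1 -463.5   13.7]
spindle_foot 0.93 [263.7 115.1] [ 623.2 -295.2  155. ]
timer 0.62 [270.7 230.1] [ 420.5 -311.5   20.3]
marker 0.92 [368.6 130.3] [ 591.2 -464.2   15.4]
7660 [ 547.4 -403.2  144. ] [ 691.5 -194.8  156. ]
((619.2420654296875, -298.8408203125), (200.43121337890625, 130.29788208007812), 85.2295913696289)
```

View pics/w1.png

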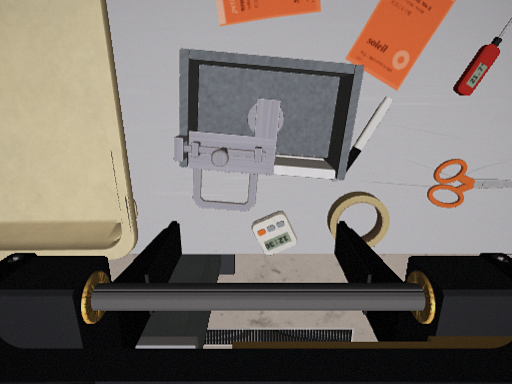

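The wrist picture shows the knob at (222,157), the handle bow at (225,190), the steel arm over the spindle at (265,120), and the timer, tape and marker clear. The depth fit gives a 200×130 dispenser centred at (619,-299) with yaw -4.8°. Now I'll refine the knob position and work out the targets.

```bash
cat >> h.py <<'E'
yw=np.radians(-4.77); C=np.array([619.2,-298.8])
def W(x,y): return C+np.array([x*np.cos(yw)-y*np.sin(yw), x*np.sin(yw)+y*np.cos(yw)])
def D(p): d=np.array(p)[:2]-C; return np.array([d[0]*np.cos(yw)+d[1]*np.sin(yw),-d[0]*np.sin(yw)+d[1]*np.cos(yw)])
E
python3 - <<'E'
from h import *; import pickle
np.set_printoptions(precision=1,suppress=True)
c=pickle.load(open('w1.pkl','rb')); P=cloud(c)
m=(P[...,2]>190)&(P[...,2]<215)&(abs(P[...,0]-585)<30)&(abs(P[...,1]+250)<30)
q=P[m]; print('knob',m.sum(),q.mean(0),(q.min(0)+q.max(0))/2,q.max(0)-q.min(0),'disp',D((q.min(0)+q.max(0))/2),'expect',W(-40,47))
t=np.array([D(p) for p in P.reshape(-1,3)]);z=P[...,2].ravel()
m=(abs(z-137)<14)&(t[:,0]<-72)&(t[:,0]>-140)&(abs(t[:,1]-45)<50)
print('handle',m.sum(),t[m].min(0),t[m].max(0),z[m].max())
b=m&(abs(t[:,1]-45)<20); print('bar',t[b].min(0),t[b].max(0),np.median(z[b]), z[b].max())
print('start push',W(-40,90),'end',W(-40,44),'hook',W(-98,45))
rel([*W(-40,90),261],yw)
E
```

```text
knob 244 [ 584.5 -250.1  203. ] [ 583.6 -249.8  201. ] [16.7 17.1 12.4] disp [-39.6  45.9] expect [ 583.2 -248.6]
handle 867 [-119.8    4.9] [-72.   84.7] 142.80465008213775
bar [-119.8   25.1] [-109.4   64.8] 139.0179702277307 141.62616363270172
start push [ 586.8 -205.8] end [ 583.  -251.6] hook [ 525.3 -245.8]
shift [ 28.1 -85.5 151.3] rows>= 2.81710111645486 curyaw -0.05 wz 4.72
```

Emit:
jog_arm(motion=[[0, 0, 4.7, 0, 0, 0, 0], [0, 0, 0, 9.5, -42.5, 10, 0], [0, 0, 0, 9.5, -42.5, 10, 0], [0, 0, 0, 0, 0, 40, 0], [0, 0, 0, 0, 0, 40, 0], [0, 0, 0, 0, 0, 40, 0], [0, 0, 0, 0, 0, 11, 0], [0, 0, 0, 0, 0, 0, 0]])

```text
t: 3.6
eef_pos: [585.2, -208.0, 261.7]
tcp_rot: [3.141, -0.0, -0.083]
ft_force: [-0.5, 0.4, 1.1]
opening: 0.215
grip_force: 0.0
```

```bash
python3 - <<'E'
from h import *
np.set_printoptions(precision=1,suppress=True)
s=env.state(); print(s['eef_pos'],s['tcp_rot'],s['t'],s['opening'],D(s['eef_pos']))
rel([*W(-40,43),261],yw)
c=shot('wrist','w2')
E
```

```text
[ 585.2 -208.   261.7] [ 3.1 -0.  -0.1] 3.6 0.21534696171227574 [-41.5  87.7]
shift [ 1.4 44.7  0.7] rows>= 0.7152035895639336 curyaw -4.73 wz 0.04
```

View pics/w2.png

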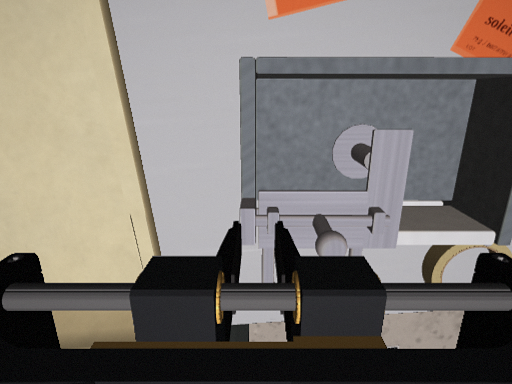

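The fingers, still closing at (258,240), stand to the +y side of the knob (330,243), clear of everything. I'll let them finish closing and then push the knob towards the hinge.

Emit:
jog_arm(motion=[[0, 0, 0, 0, 0, 0, 0], [0, 0, 0, 0, 0, 0, 0], [0, 0, 0, 1, 12, 0, 0], [0, 0, 0, 0, 10, 0, 0], [0, 0, 0, 0, 8, 0, 0], [0, 0, 0, 0, 8, 0, 0], [0, 0, 0, 0, 6, 0, 0], [0, 0, 0, 0, 0, 0, 0]])

```text
t: 4.65
eef_pos: [582.6, -251.6, 261.1]
tcp_rot: [3.141, 0.0, -0.082]
ft_force: [-0.8, -0.5, 0.6]
opening: 0.007
grip_force: 0.0
```

```bash
python3 - <<'E'
from h import *
np.set_printoptions(precision=1,suppress=True)
s=env.state(); print(s['eef_pos'],s['t'],s['opening'],D(s['eef_pos']),s['ft_force'])
c=shot('wrist','w3');P=cloud(c)
m=(P[...,2]>190)&(P[...,2]<215)&(abs(P[...,0]-585)<30)&(abs(P[...,1]+270)<40)
q=P[m]; print(m.sum(),q.min(0),q.max(0),D((q.min(0)+q.max(0))/2))
E
```

```text
[ 582.6 -251.6  261.1] 4.65 0.006616189721898095 [-40.4  44. ] [-0.8 -0.5  0.6]
1120 [ 578.8 -276.8  190. ] [ 595.7 -243.4  215. ] [-35.   35.9]
```

View pics/w3.png

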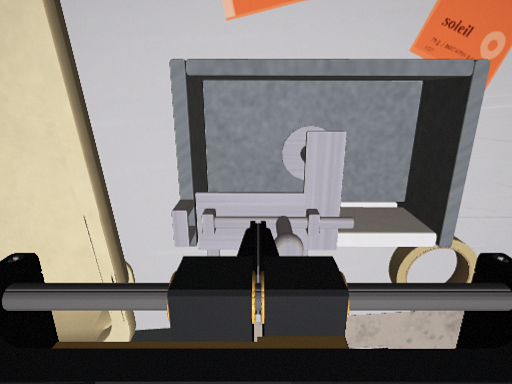

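The ball at (288,243) is touching the fingers and drawn about 19 mm, since the fingers are slimmer at the tips. I'll push 7 mm more.

Emit:
jog_arm(motion=[[0, 0, 0, 0, 4, 0, 0], [0, 0, 0, 0, 3, 0, 0], [0, 0, 0, 0, 0, 0, 0]])

```text
t: 5.08
eef_pos: [582.1, -258.2, 261.2]
tcp_rot: [3.141, 0.0, -0.082]
ft_force: [-0.9, -0.1, 0.2]
opening: 0.004
grip_force: 0.1
```

```bash
python3 - <<'E'
from h import *
np.set_printoptions(precision=1,suppress=True)
s=env.state(); print(s['eef_pos'],s['t'],D(s['eef_pos']),s['ft_force'])
c=shot('wrist','w4');P=cloud(c)
m=(P[...,2]>190)&(P[...,2]<207)&(abs(P[...,0]-585)<30)&(P[...,1]<-265)&(P[...,1]>-310)
q=P[m]; print(m.sum(),q.min(0),q.max(0),D(q.min(0)+[0,8.5,0]))
rel([*W(-98,45),320],yw)
E
```

```text
[ 582.1 -258.2  261.2] 5.075 [-40.4  37.4] [-0.9 -0.1  0.2]
561 [ 579.1 -283.3  192.3] [ 593.7 -265.   207. ] [-42.   20.6]
shift [-57.7  -7.7 -58.8] rows>= 1.3237013242505824 curyaw -4.67 wz 0.1
```

Emit:
jog_arm(motion=[[0, 0, 0, 0, -8, 0, 0], [0, 0, 0, -54.6, 0, 0, 0], [0, 0, 0, 0, 0, 0, 0], [0, 0, 0, 0, 0, 30, 0], [0, 0, 0, 0, 0, 31, 0], [0, 0, 0, 0, 0, 0, 0]])

```text
t: 5.88
eef_pos: [528.5, -245.2, 198.8]
tcp_rot: [-3.14, 0.003, -0.081]
ft_force: [1.2, 0.7, -0.4]
opening: 0.004
grip_force: 0.0
```

```bash
cat > sw.py <<'E'
from h import *
np.set_printoptions(precision=2,suppress=True)
s=env.state(); p=D(s['eef_pos']); print(s['eef_pos'],s['t'],p,s['ft_force'])
# commanded rotation about hinge: row of dth with tool rotating too; tool-frame shift computed in start-of-row frame
H=np.array([-66,-89])
Rm=R.from_euler('xyz',s['tcp_rot']).as_matrix(); cy=np.arctan2(Rm[1,0],Rm[0,0])-yw
r=p-H; print('yaw rel disp',np.degrees(cy),'rel hinge in tool frame', np.array([np.cos(cy)*r[0]+np.sin(cy)*r[1], np.sin(cy)*r[0]-np.cos(cy)*r[1]]))
E
python3 sw.py
```

```text
[ 528.48 -245.2   198.77] 5.875 [-94.86  45.87] [ 1.15  0.74 -0.42]
yaw rel disp 0.11441235359497426 rel hinge in tool frame [ -28.6  -134.92]
```

Emit:
jog_arm(motion=[[0, 0, 0, -4, 0, 0, 0], [0, 0, -7, -16.2, 5, 0, 0], [0, 0, -7, -16.2, 5, 0, 0], [0, 0, 0, 0, 0, 0, 0]])

```text
t: 6.38
eef_pos: [491.7, -255.1, 201.7]
tcp_rot: [3.14, -0.001, 0.161]
ft_force: [0.8, -0.6, 1.2]
opening: 0.003
grip_force: 0.0
```

```bash
python3 sw.py
```

```text
[ 491.71 -255.05  201.68] 6.375 [-130.69   33.  ] [ 0.77 -0.64  1.24]
yaw rel disp 13.997901769341642 rel hinge in tool frame [ -33.26 -134.02]
```

```bash
python3 - <<'E'
from h import *
c=shot('wrist','w5')
E
```

```text
(no output)
```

View pics/w5.png

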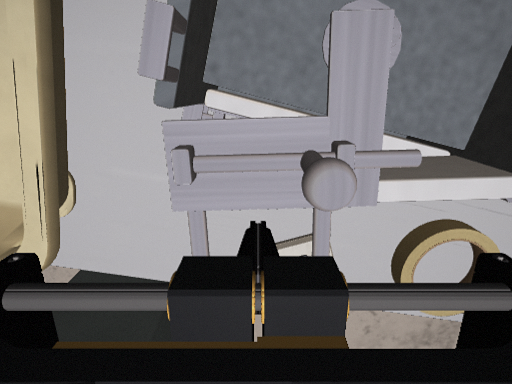

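The top half has followed the hand: its ledge at (250,165) is parallel to the tool and the keeper at (160,40) is left behind. The bottom leaf is still shut at (440,180). I'll keep swinging.

Emit:
jog_arm(motion=[[0, 0, -9, -20.7, 6.8, 0, 0], [0, 0, -9, -20.7, 6.8, 0, 0], [0, 0, -9, -20.7, 6.8, 0, 0], [0, 0, -9, -20.7, 6.8, 0, 0], [0, 0, -9, -20.7, 6.8, 0, 0], [0, 0, 0, 0, 0, 0, 0]])

```text
t: 7.18
eef_pos: [417.7, -331.3, 200.7]
tcp_rot: [3.14, 0.0, 0.944]
ft_force: [0.8, 0.4, -0.8]
opening: 0.01
grip_force: 0.0
```

```bash
python3 sw.py
```

```text
[ 417.69 -331.28  200.68] 7.175 [-198.11  -49.13] [ 0.77  0.44 -0.81]
yaw rel disp 58.83450347430394 rel hinge in tool frame [ -34.25 -133.68]
```

Emit:
jog_arm(motion=[[0, 0, -9, -20.7, 6.8, 0, 0], [0, 0, -9, -20.7, 6.8, 0, 0], [0, 0, -9, -20.7, 6.8, 0, 0], [0, 0, -9, -20.7, 6.8, 0, 0], [0, 0, -9, -20.7, 6.8, 0, 0], [0, 0, 0, 0, 0, 0, 0]])

```text
t: 7.92
eef_pos: [419.3, -436.8, 200.2]
tcp_rot: [3.141, 0.001, 1.728]
ft_force: [0.1, 0.1, 1.0]
opening: 0.006
grip_force: 0.0
```

```bash
python3 sw.py; python3 - <<'E'
from h import *
c=shot('wrist','w6')
E
```

```text
[ 419.26 -436.77  200.18] 7.925 [-187.78 -154.12] [0.14 0.12 0.96]
yaw rel disp 103.78035281709407 rel hinge in tool frame [ -34.24 -133.78]
```

View pics/w6.png

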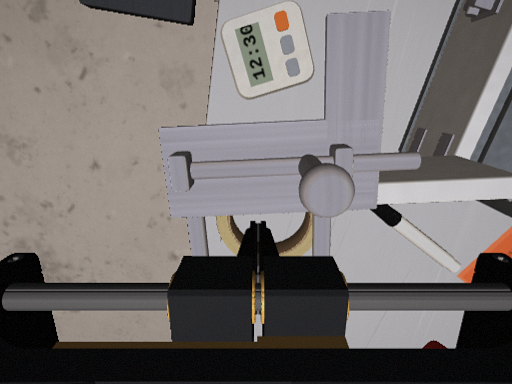

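The leaf stands at about 104°: bow handle below, knob at (327,190), the timer and tape undisturbed and the bottom leaf still shut at right. Now I'll withdraw upward, turn back and go to the tray.

Emit:
jog_arm(motion=[[0, 0, 0, 6, 0, 0, 0], [0, 0, 0, 0, 0, -50, 0], [0, 0, 0, 0, 0, -50, 0], [0, 0, 9.9, 0, 0, -50, 0], [0, 0, 9.9, 0, 0, -20, 0], [0, 0, 9.9, 0, 0, 0, 40], [0, 0, 9.9, 0, 0, 0, 80], [0, 0, 9.9, 0, 0, 0, 80], [0, 0, 9.9, 0, 0, 0, 80], [0, 0, 9.9, 0, 0, 0, 80]])

```text
t: 9.22
eef_pos: [417.3, -429.5, 370.3]
tcp_rot: [-3.141, 0.0, 0.515]
ft_force: [-0.1, -0.3, -1.1]
opening: 0.474
grip_force: 0.0
```

Emit:
jog_arm(motion=[[0, 0, 9.9, 0, 0, 0, 80], [0, 0, 9.9, 0, 0, 0, 80], [0, 0, 9.9, 0, 0, 0, 80], [0, 0, 0, 20, -60, 0, 80], [0, 0, 0, 20, -59, 0, 80], [0, 0, 0, 20, -59, 0, 80], [0, 0, 0, 20, -59, 0, 80], [0, 0, 0, 20, -59, 0, 80], [0, 0, 0, 20, -59, 0, 80], [0, 0, 0, 20, -59, 0, 80]])

```text
t: 10.48
eef_pos: [554.2, -13.8, 370.4]
tcp_rot: [3.141, -0.0, 0.003]
ft_force: [1.5, -0.7, -0.8]
opening: 0.842
grip_force: 0.0
```

Emit:
jog_arm(motion=[[0, 0, 0, 0, -55, 0, 80], [0, 0, 0, 0, -55, 0, 80], [0, 0, 0, 0, -55, 0, 80], [0, 0, 0, 0, -30, 30, 80], [0, 0, 0, 0, 0, 0, 80]])

```text
t: 11.1
eef_pos: [551.9, 180.3, 338.5]
tcp_rot: [3.141, 0.004, 0.006]
ft_force: [-0.3, -0.1, 0.7]
opening: 0.842
grip_force: 0.0
```

```bash
python3 - <<'E'
from h import *; import pickle
np.set_printoptions(precision=1,suppress=True)
s=env.state(); print(s['eef_pos'],s['tcp_rot'],s['t'],s['opening'])
c=shot('wrist','w7'); pickle.dump(c,open('w7.pkl','wb'))
for r in env.recognise('wrist','label_roll')[:3]:
    u,v=r['location']; print(round(r['score'],2),np.array([u,v]),pt(c,u,v))
P=cloud(c); m=(P[...,2]>54)&(P[...,2]<72)&(np.hypot(P[...,0]-579,P[...,1]-177)<50)
q=P[m]; print(m.sum(),q.min(0),q.max(0)); print(cv2.minEnclosingCircle(q[:,:2].astype(np.float32)),np.median(q[:,2]))
t=env.read_camera('top');P=cloud(t); m=(P[...,2]>50)&(P[...,2]<75)&(np.hypot(P[...,0]-579,P[...,1]-177)<50); q=P[m]; print(cv2.minEnclosingCircle(q[:,:2].astype(np.float32)) if m.any() else None)
E
```

```text
[551.9 180.3 338.5] [3.1 0.  0. ] 11.1 0.8423055053572736
0.86 [111.5 238.8] [444.4 379.9  51.6]
0.78 [247.7 139.7] [575.5 194.2  11.2]
0.74 [121.4 173.4] [526.6 373.   11.5]
1260 [559.9 163.1  54. ] [612.9 215.6  63.9]
((586.2073974609375, 189.10459899902344), 26.8574275970459) 59.87875007296273
None
```

View pics/w7.png

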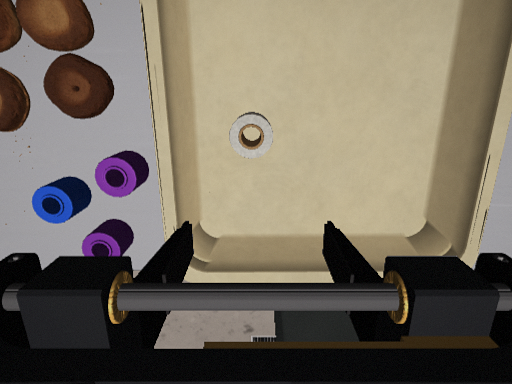

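The white roll with its brown core is at (250,134), alone in the tray; the purple and blue look-alikes are outside it. Depth gives its axis at (586.2,189.1) with the top at about 60. I'll move above it and check from this second place.

Emit:
jog_arm(motion=[[0, 0, 0, 17, -4.5, 30, 80], [0, 0, 0, 17, -4.5, 50, 80], [0, 0, 0, 0, 0, 20, 80], [0, 0, 0, 0, 0, 0, 80]])

```text
t: 11.75
eef_pos: [587.6, 186.3, 239.7]
tcp_rot: [3.141, 0.002, 0.004]
ft_force: [-0.1, -0.2, 0.8]
opening: 0.84
grip_force: 0.0
```

```bash
python3 - <<'E'
from h import *
np.set_printoptions(precision=1,suppress=True)
s=env.state(); print(s['eef_pos'],s['tcp_rot'],s['t'])
c=shot('wrist','w8')
P=cloud(c); m=(P[...,2]>54)&(P[...,2]<72)&(np.hypot(P[...,0]-586,P[...,1]-189)<40)
q=P[m]; e=cv2.minEnclosingCircle(q[:,:2].astype(np.float32)); print(e,np.median(q[:,2]))
rel([*e[0],110],0)
E
```

```text
[587.6 186.3 239.7] [3.1 0.  0. ] 11.75
((586.5093383789062, 189.22879028320312), 26.978219985961914) 59.85654682540084
shift [ -1.5  -2.7 131. ] rows>= 2.096934222190735 curyaw 0.23 wz 0.23
```

Emit:
jog_arm(motion=[[0, 0, 0, -1.5, -2.7, 40, 80], [0, 0, 0, 0, 0, 45, 80], [0, 0, 0, 0, 0, 40, 80], [0, 0, 0, 0, 0, 6, 80], [0, 0, 0, 0, 0, 0, 45], [0, 0, 0, 0, 0, 0, 45], [0, 0, 0, 0, 0, 0, 45], [0, 0, 0, 0, 0, 0, 45], [0, 0, 0, 0, 0, 0, 45]])

```text
t: 12.92
eef_pos: [586.5, 190.2, 110.6]
tcp_rot: [-3.141, -0.002, 0.006]
ft_force: [-1.4, -0.8, 8.1]
opening: 0.563
grip_force: 30.0
```

Emit:
jog_arm(motion=[[0, 0, 0, 0, 0, -30, 45], [0, 0, 0, 0, 0, -55, 45], [0, 0, 0, 0, 0, -55, 45], [0, 0, 0, 0, 0, -55, 45], [0, 0, 0, 0, 0, -55, 45], [0, 0, 0, 0, 50, -40, 45], [0, 0, 4.8, -6, 50, 0, 45], [0, 0, 0, -6, 50, 0, 45], [0, 0, 0, -6, 50, 0, 45], [0, 0, 0, -6, 50, 0, 45]])

```text
t: 14.18
eef_pos: [550.2, -58.2, 398.6]
tcp_rot: [3.141, -0.0, -0.078]
ft_force: [1.2, -1.2, -1.0]
opening: 0.564
grip_force: 30.0
```

```bash
python3 - <<'E'
from h import *
s=env.state(); print(s['eef_pos'],s['tcp_rot'],s['opening'],s['grip_force'],s['ft_force'])
rel([562,-296,400],yw)
E
```

```text
[550.22443065 -58.18580607 398.63556997] [ 3.14144768e+00 -3.65649529e-04 -7.78180964e-02] 0.5643830972022513 30.00039679929614 [ 1.21850055 -1.16464942 -1.04997153]
shift [ 30.2 236.2  -1.3] rows>= 3.809751413691966 curyaw -4.46 wz 0.31
```

Emit:
jog_arm(motion=[[0, 0, 0.3, 6, 47, 0, 45], [0, 0, 0, 6, 47, 0, 45], [0, 0, 0, 6, 47, 0, 45], [0, 0, 0, 6, 47, 0, 45], [0, 0, 0, 6, 47, 0, 45], [0, 0, 0, 0, 0, 0, 45], [0, 0, 0, 0, 0, 0, 45]])

```text
t: 15.05
eef_pos: [561.4, -293.1, 398.3]
tcp_rot: [-3.141, 0.0, -0.084]
ft_force: [-0.4, -0.3, -1.2]
opening: 0.556
grip_force: 30.0
```

```bash
python3 - <<'E'
from h import *; import pickle
np.set_printoptions(precision=1,suppress=True)
s=env.state(); print(s['eef_pos'],s['tcp_rot'],s['t'])
c=shot('wrist','w9'); pickle.dump(c,open('w9.pkl','wb'))
P=cloud(c); dx=np.hypot(P[...,0]-614,P[...,1]+298)
m=(P[...,2]>120)&(P[...,2]<136)&(dx<20); q=P[m]; print('pin tip',m.sum(),q.mean(0) if m.any() else '',cv2.minEnclosingCircle(q[:,:2].astype(np.float32)))
m=(P[...,2]>91)&(P[...,2]<97)&(dx<40); q=P[m]; print('disc?',m.sum(),cv2.minEnclosingCircle(q[:,:2].astype(np.float32)))
for t in('spindle_foot','label_roll'):
  for r in env.recognise('wrist',t)[:2]: u,v=r['location']; print(t,round(r['score'],2),np.array([u,v]),pt(c,u,v))
m=(P[...,2]>142)&(P[...,2]<156)&(abs(P[...,0]-640)<80)&(abs(P[...,1]+299)<115)
d=np.array([D(p) for p in P[m]]); d=d[(d[:,0]>0)]; print('walls disp',d.min(0),d.max(0))
T=np.array(s['eef_pos']); m=(np.hypot(P[...,0]-T[0],P[...,1]-T[1])<40)&(P[...,2]>T[2]-70)&(P[...,2]<T[2]-30); q=P[m]-T; print('roll rel tcp',m.sum(),q.min(0),q.max(0))
E
```

```text
[ 561.4 -293.1  398.3] [-3.1  0.  -0.1] 15.05
pin tip 145 [ 614.8 -298.5  128.9] ((614.5162353515625, -298.4036560058594), 7.883378982543945)
disc? 1208 ((614.0335083007812, -298.14117431640625), 39.93540954589844)
label_roll 0.88 [255.5 240.5] [ 574.7 -293.   349.8]
walls disp [   0.2 -100.1] [ 65.2 100.2]
roll rel tcp 8024 [-14.9 -37.8 -70. ] [ 26.7  36.  -30.1]
```

View pics/w9.png

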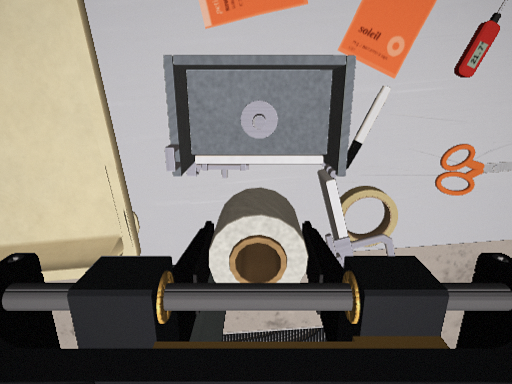

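The pin at (259,120) is clear and measures (614.4,-298.4), agreeing with the wall fit. The roll is held upright at (255,245), and the top leaf stands open at right with the bottom leaf shut. I'll go over the pin.

Emit:
jog_arm(motion=[[0, 0, 0, 26.6, 0.4, 0, 45], [0, 0, 0, 26.6, 0.5, 0, 45], [0, 0, 0, 0, 0, 50, 45], [0, 0, 0, 0, 0, 50, 45], [0, 0, 0, 0, 0, 43, 45], [0, 0, 0, 0, 0, 0, 45], [0, 0, 0, 0, 0, 0, 45]])

```text
t: 16.08
eef_pos: [615.3, -298.7, 257.4]
tcp_rot: [3.14, -0.002, -0.083]
ft_force: [-0.7, 0.3, -1.2]
opening: 0.559
grip_force: 30.0
```

```bash
python3 - <<'E'
from h import *
s=env.state(); print(s['eef_pos'],s['tcp_rot'],s['opening'],s['grip_force'],s['ft_force'])
rel([614.4,-298.4,195],yw)
E
```

```text
[ 615.2828752  -298.65059437  257.42511712] [ 3.14037237e+00 -2.31913450e-03 -8.26188554e-02] 0.5593405574058384 29.999627731740475 [-0.66999463  0.34229892 -1.18181138]
shift [-1.  -0.3 62.4] rows>= 0.9989098074297535 curyaw -4.73 wz 0.04
```

Emit:
jog_arm(motion=[[0, 0, 0, -1, -0.3, 12, 45], [0, 0, 0, 0, 0, 12, 45], [0, 0, 0, 0, 0, 12, 45], [0, 0, 0, 0, 0, 12, 45], [0, 0, 0, 0, 0, 9, 45], [0, 0, 0, 0, 0, 4, 45], [0, 0, 0, 0, 0, 0, 45], [0, 0, 0, 0, 0, 0, 45]])

```text
t: 17.08
eef_pos: [613.6, -298.4, 194.9]
tcp_rot: [3.141, -0.0, -0.083]
ft_force: [-3.6, 0.9, 5.1]
opening: 0.562
grip_force: 30.0
```

Emit:
jog_arm(motion=[[0, 0, 0, 0, 0, 0, 75], [0, 0, 0, 0, 0, 0, 80], [0, 0, 0, 0, 0, 0, 80], [0, 0, 0, 0, 0, 0, 80], [0, 0, 0, 0, 0, -20, 80], [0, 0, 0, 0, 0, -50, 80], [0, 0, 0, 0, 0, -50, 80], [0, 0, 0, -27, 0, -50, 80], [0, 0, 0, -27, 0, -35, 80], [0, 0, 0, 0, 0, 0, 80]])

```text
t: 18.32
eef_pos: [558.9, -294.0, 402.8]
tcp_rot: [3.139, -0.005, -0.084]
ft_force: [0.7, -0.4, -0.2]
opening: 0.841
grip_force: 0.0
```

```bash
python3 - <<'E'
from h import *
np.set_printoptions(precision=2,suppress=True)
s=env.state(); print(s['eef_pos'],s['t'],s['ft_force'])
c=shot('wrist','w10'); P=cloud(c); dx=np.hypot(P[...,0]-614.4,P[...,1]+298.4)
m=(P[...,2]>138)&(P[...,2]<156)&(dx<40); q=P[m]; print('roll',m.sum(),cv2.minEnclosingCircle(q[:,:2].astype(np.float32)),np.median(q[:,2]))
q=q[abs(q[:,2]-np.median(q[:,2]))<3]; print('tilt coef',np.linalg.lstsq(np.c_[q[:,:2]-q[:,:2].mean(0),np.ones(len(q))],q[:,2],rcond=None)[0])
# leaf angle: knob
m=(P[...,2]>186)&(P[...,2]<207)&(P[...,0]<535)&(P[...,0]>350)&(P[...,1]<-280)&(P[...,1]>-500); q=P[m]; k=D(q.mean(0)); print('knob',m.sum(),k); v=k-[-66,-89]; print('leaf rad',np.arctan2(v[1],v[0])-np.arctan2(110,26))
E
```

```text
[ 558.91 -293.99  402.82] 18.325 [ 0.68 -0.41 -0.18]
roll 1442 ((613.1389770507812, -297.8975524902344), 26.851186752319336) 144.22216805114581
tilt coef [  0.     0.   144.31]
knob 0 [nan nan]
leaf rad nan<stdin>:8: RuntimeWarning: Mean of empty slice.
  ret = um.true_divide(
```

View pics/w10.png

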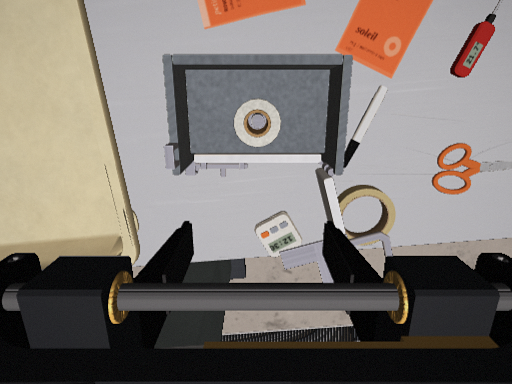

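The roll sits on the spindle at (257,122), flat with its paper top at 144. The bottom leaf is shut and the timer, tape and marker are unmoved. Now I'll check the leaf angle and hand in.

```bash
python3 - <<'E'
from h import *
for n in('wrist','top'):
    c=env.read_camera(n); P=cloud(c).reshape(-1,3); d=np.array([D(p) for p in P])
    m=(P[:,2]>100)&(P[:,2]<175)&(d[:,0]<-80)&(d[:,0]>-250)&(d[:,1]<-60)&(d[:,1]>-200)
    q=d[m].astype(np.float32)
    if m.sum()>30:
        r=q[(q[:,0]<-85)&(q[:,0]>-170)]
        print(n,m.sum(),q.min(0),q.max(0),cv2.fitLine(r,cv2.DIST_HUBER,0,.01,.01).ravel(),[ (a,r[abs(r[:,0]-a)<8,1].mean()) for a in (-95,-110,-125,-140)])
E
```

```text
wrist 1613 [-205.77472 -177.37622] [-80.06977  -60.081757] [   0.55377865    0.83266395 -134.29451    -119.220375  ] [(-95, np.float32(-88.229034)), (-110, np.float32(-92.56563)), (-125, np.float32(-97.224144)), (-140, np.float32(-131.68376))]
top 152 [-242.16861 -187.13966] [-161.14255 -113.71254] [   0.92317635   -0.38437665 -164.82274    -171.94464   ] [(-95, np.float32(nan)), (-110, np.float32(nan)), (-125, np.float32(nan)), (-140, np.float32(nan))]<stdin>:8: RuntimeWarning: Mean of empty slice.
  ret = ret.dtype.type(ret / rcount)
```

```bash
python3 -c "
from cell import env
print(env.job_done())"
```

```text
the job is handed in; nothing more can be done
None
```

I handed the job in at about 18.5 s, with no verdict returned: the top half stands about 105° open, the bottom half is shut, the label roll is released, upright and fully down on the spindle, and the timer, tape roll and marker look unmoved.

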